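# Fetch the biscuit stamp from the right lidded box

### The job

The biscuit stamp is kept in the wooden box whose lid has the single round knob. Slide that lid open to the left, take the stamp out and stand it upright in the middle of the plate, without dropping it. Leave the other two boxes shut.

Things in the scene. Friction and masses are not known exactly. Their poses are not given: they have to be found in the camera images.
- box_round: the wanted box, one of three equal pale wooden boxes fixed side by side 94 mm apart in a row leading away from the robot (order varies), told apart by their lids' grips. 130 mm long (its x, pointing to the robot's left), 90 wide (its y), walls 6 mm. Origin: centre of its underside, 12 mm above the table; inner floor 18 mm, end walls 88 mm, side walls 100 mm above the table
- lid_round (a joint): lid of that box, the one with a single round knob. 0 = shut; slides along the box's +x (to the robot's left) and out over its end, to 0.110 m fully open, when the clear opening is 104 mm long (x) and 78 mm wide. About 1.5 N of friction; stays where it is left, cannot lift. Lid's upper face 96 mm above the table
- round_knob (a point): middle of that lid's round knob, 110 mm above the table, 35 mm to the -x side of the lid's centre; moves with the lid. Knob: dark wood, 24 mm across, standing 28 mm up from the lid. Axes: x the way the lid slides open, y along the row, z up
- biscuit_stamp: turned pale wooden biscuit stamp, about 70 g, standing upright in the round-knob box, hidden until opened: a disc 48 mm across, 16 mm high, narrowing to an upright round handle 20 mm across from 20 to 62 mm above its underside. Origin: centre of its underside, z up the handle. Stands within 10 mm of the box's middle line and 2 to 22 mm to the -x side of its centre
- plate: small white plate, 160 mm across the rim, lying loose on the table to the robot's left. Origin: centre of its underside, z up; its flat inner floor is 99 mm across and 5 mm above the table, the rim is 18 mm high
- lid_bar (a joint): lid of the box whose lid has a crossways bar 48 mm long; must stay shut. 0 = shut, 0.110 m = open
- lid_twin (a joint): lid of the box whose lid has two small round knobs, 16 mm across, 34 mm apart; must stay shut. 0 = shut, 0.110 m = open
Things that resemble listed ones, but are neither listed nor needed, are in the scene too. Of the things shaped like the plate, the white one is meant.

How it is judged:
On the way:
1. the lid with the round knob is slid open by more than 60 mm (value of joint lid_round above 0.06 m), for 0.1 s.
At the end, for the whole second after the job is handed in: The biscuit stamp stands still and upright (within 10 degrees) on its disc in the plate, its centre within 25 mm of the plate's centre; the plate lies on the table; the bar lid and the twin-knob lid are shut (within 15 mm). The round-knob lid may be left open (horizontal distance between biscuit_stamp and plate below 0.025 m and z of biscuit_stamp in the frame of plate between 0.001 and 0.012 m and angle between biscuit_stamp's own z axis and vertical below 0.17 rad and linear speed of biscuit_stamp below 0.02 m/s and height (world z) of plate below 0.01 m and value of joint each of lid_bar, lid_twin below 0.015 m); the robot touches nothing.
It fails at once if one of the other two lids is slid open (15 mm or more) (value of joint any of lid_bar, lid_twin above 0.015 m).
It fails at once if the stamp is dropped (falls free of the fingers faster than 0.8 m/s, about 30 mm) (linear speed of biscuit_stamp above 0.8 m/s and contact force between biscuit_stamp and anything else below 0.05 N).
It also fails if it takes over 58 s, if anything falls off the work surface, if the arm or the gripper's body presses on something with over 40 N, if the wrist force passes 120 N, or if a joint passes its speed limit or range.

### The arm

A 6-joint arm with a two-finger parallel gripper is mounted at the origin on a cart in front of the work surface, level with it; the furniture and walls round the work are solid. World frame = base frame: x ahead of the robot, y to its left, z up, the work surface at z = 0. Lengths are in m, angles in rad, forces in N, time in s.
With the tool pointing down it reaches from about 0.275 to 0.725 m from the base axis. Payload 5.6 kg.
Tool frame: the origin (TCP) lies on the centre line of the jaws, within the pads' length; the fingertips stand 19 mm ahead of it and the grasp point (between the pads) is the TCP; z points along the fingers, y is the line along which they close (so a half turn about z gives the same grasp; the last joint's range is limited). The gripper opens to 85 mm and grips with 20 to 120 N. Pads are 22 mm wide; open, the fingers measure 114 mm over their backs; the gripper's body (76 mm by 85 mm) begins 54 mm behind the grasp point. The pads swing forward as they close: fully open they stand 13 mm farther back than shut.
Start: joints at [1.406, 0.255, 0.108, 0, -1.424, -0.285], TCP at [0.239, 0.495, 0.25] pointing down, gripper open.
Joint ranges: [-2.95, 2.95], [-1.21, 1.97], [-1.09, 1.5], [-2.87, 1.71], [-2.94, -0.07], [-3.05, 3.05]. Speed limits (rad/s): [2.57, 2.57, 3.14, 3.14, 3.14, 3.14].

### API

Orientations are given as a unit quaternion [x, y, z, w].
In Python, from station import manip gives the robot as it stands. The module is installed in compiled form; this text tells all that it offers.
- The arm moves only by the tool drive_tool, never from a script. Its argument "series" is text: rows parted by semicolons, each of 5 numbers parted by spaces: the shift along the tool's x, y, z in cm, then the turn about the tool's z in degrees, then the opening in per cent of the stroke, from 0 (shut) to 100 (fully open). In form: tx ty tz twist claw; .... A call has 1 to 20 rows; each row shifts and turns the commanded pose from where the row before left it, along the tool's axes as they then stand; what a row does not reach is not made up. A row lasts 1/10 s, in which the tool goes at most 50 mm and 8.59 degrees, less where a joint would pass 70% of its speed; a pose out of reach is approached as far as the arm can. A call with a gripper value outside its range is refused whole. The fingers move at their own pace and stop on an object; the grip force is fixed at half the most. Time passes only in rows, so rows that do not move let the fingers close. It gives the time, the measured TCP pose, the force, the opening and the grip force at its end, in the units of the state.
- manip.state(): the state, without advancing time (a new reading comes with each control period).
- manip.read_camera(name): name is "scene" or "top" or "wrist"; returns (picture, depth): 400x640x3 uint8, red, green, blue; 400x640 float32, m along the optical axis (not along the pixel's ray), 0 where there is no reading.
- manip.camera_info(name): a dict with "intrinsics" (3x3 intrinsics, pixels), "rvec" (rotation vector, rad) and "tvec" (3), from world to camera coordinates, as OpenCV has them. Camera axes: x right, y down, z forward; pixel columns grow to the right and rows downward; lengths in m; the calibration is good to about 2 mm. A picture is of the moment at which its call begins: read the wrist's pose just before it. camera_info takes no time and is no camera call; for the wrist camera it gives the pose at the moment of the call.
- manip.sign_off(): hands the job in; it is judged then, once.
Trained networks look in the newest picture that a camera, given by its name, has taken for a name from the list of things; names that differ only in an ending like _2 or _b are one class to them, and where a whole thing is asked for, a point or a joint stands for the part that bears it (a point fixed in the world has none). Each returns a list of dicts, best first, with "p" (0 to 1); they miss things now and then, are a little off and sometimes report something else, mostly with a low value. They report only what shows in the picture. A call takes as long as a camera call. They do not tell look-alikes from the thing itself.
- manip.recognise(camera, thing): "xy" ([column, row] in pixels, amid what is visible of it).
- manip.trace(camera, thing): "mask" (400x640 bool, what is visible of it) and "xy" ([column, row] in pixels, amid what is visible of it).
The state is a dict: "t": time; "joint_positions": joint angles; "joint_velocities": joint speeds; "tau": joint torques, N m; "eef_pos": TCP position; "tool_rot": TCP orientation; "contact_force": force on the tool from outside, world axes, zero at the start; "wrist_torque": the same for the moment, N m; "gripper_width": finger opening in m; "grasp_force": force on a finger pad.
Only numpy, scipy, OpenCV 4.12 (cv2) and the standard library are available. Lean on these libraries where they do the work, as an engineer would, in place of code of your own. Each camera call takes 0.05 s, during which the arm holds its last target. There are 200 camera calls.

## Working session

There is one attempt and no reset: what is moved stays moved. The work goes in short steps, Python scripts to look and compute and a tool call to move; the robot and the scene stay as the last step left them, time stands still between calls to the robot, and variables do not carry over. Pictures are saved under pics/ and viewed, at most 10 in all, crops included, and the job is handed in when it is done.

Besides the shell and the picture viewer there is one more tool, called after "Emit:" as a command line: name --argument value ..., lists and objects as JSON in quotes. drive_tool: Moves the arm, as the interface text tells. Its arguments: {"type":"object","properties":{"series":{"type":"string"}},"required":["series"]}

```bash
mkdir -p pics; cat > h.py <<'E'
import numpy as np, cv2
from station import manip
def cam(n):
    i=manip.camera_info(n); K=np.array(i["intrinsics"]); R=cv2.Rodrigues(np.array(i["rvec"],float))[0]; t=np.array(i["tvec"],float).ravel()
    return K,R,t
def cloud(n,depth):
    K,R,t=cam(n); v,u=np.indices(depth.shape)
    p=np.stack([(u-K[0,2])/K[0,0]*depth,(v-K[1,2])/K[1,1]*depth,depth],-1)
    w=(p-t)@R; w[depth==0]=np.nan
    return w
def atz(n,uv,z):
    K,R,t=cam(n); d=R.T@np.array([(uv[0]-K[0,2])/K[0,0],(uv[1]-K[1,2])/K[1,1],1]); c=-R.T@t
    return c+d*(z-c[2])/d[2]
def save(n,f):
    im,d=manip.read_camera(n); cv2.imwrite(f,im[:,:,::-1]); return im,d
E
python3 - <<'E'
from h import *
im,d=save("top","pics/top.png"); w=cloud("top",d)
s=manip.state(); print(s["t"],s["eef_pos"],s["tool_rot"],s["gripper_width"])
for th in ["round_knob","plate","box_round","lid_bar","lid_twin"]:
    for r in manip.trace("top",th)[:4]:
        m=r["mask"]; p=w[m]; print(th,r["p"],np.round(r["xy"]),m.sum(),np.nanmedian(p,0).round(3),np.nanpercentile(p,2,axis=0).round(3),np.nanpercentile(p,98,axis=0).round(3),im[m].mean(0).round())
E
```

```text
0.05 [0.23890665 0.49491123 0.24940678] [ 9.74808751e-01 -2.23040402e-01 -1.47211774e-04  9.25750709e-04] 0.0852407387516526
round_knob 0.62 [433. 179.] 811 [ 0.584 -0.272  0.095] [ 0.547 -0.335  0.088] [ 0.624 -0.21   0.124] [109.  73.  41.]
plate 0.9 [261. 219.] 1593 [0.452 0.308 0.01 ] [ 0.382  0.237 -0.001] [0.523 0.377 0.023] [196. 195. 182.]
plate 0.83 [195. 224.] 1607 [0.434 0.545 0.01 ] [ 0.361  0.473 -0.002] [0.504 0.615 0.023] [189. 161.  52.]
box_round 0.73 [431. 178.] 1190 [ 0.584 -0.267  0.096] [ 0.536 -0.335  0.029] [ 0.634 -0.204  0.122] [108.  77.  45.]
lid_bar 0.66 [421. 231.] 765 [ 0.4   -0.241  0.095] [ 0.365 -0.302  0.087] [ 0.437 -0.182  0.121] [107.  72.  40.]
lid_twin 0.71 [426. 204.] 835 [ 0.493 -0.257  0.096] [ 0.457 -0.32   0.087] [ 0.531 -0.194  0.117] [109.  74.  41.]
```

View pics/top.png

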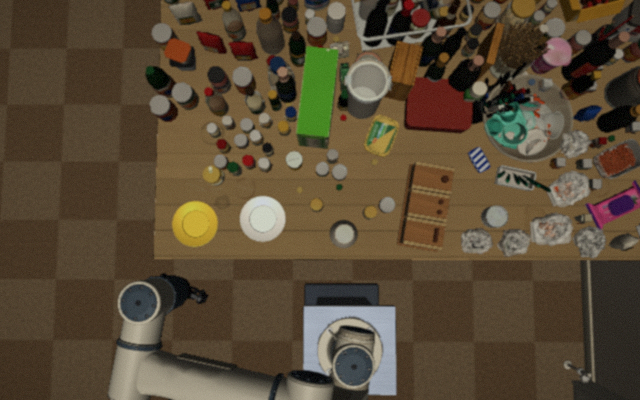

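The top view shows the three boxes in a column at about (428,205) and the white plate at (262,219), with a yellow look-alike at (195,224). I'll zoom in to check the knobs.

```bash
python3 - <<'E'
from h import *
im=cv2.imread("pics/top.png")[155:260,385:475]; a=cv2.resize(im,None,fx=5,fy=5,interpolation=3)
sc,d=save("scene","pics/s0.png"); w=cloud("scene",d)
b=cv2.resize(sc[:,:,::-1],(800,500))
K,R,t=cam("scene"); p=K@(R@np.array([.49,-.257,.1])+t); u,v=(p[:2]/p[2]).astype(int); print(u,v)
c=sc[max(0,v-60):v+60,max(0,u-50):u+50,::-1]; cv2.imwrite("pics/z.png",np.hstack([cv2.resize(a,(350,420)),cv2.resize(c,(350,420))]))
for th in ["round_knob","plate","lid_bar","lid_twin"]:
    for r in manip.trace("scene",th)[:3]:
        m=r["mask"]; q=w[m]; print(th,r["p"],np.round(r["xy"]),np.nanmedian(q,0).round(3),np.nanpercentile(q,2,axis=0).round(3),np.nanpercentile(q,98,axis=0).round(3))
td=manip.read_camera("top")[1]; wt=cloud("top",td)
for W in (wt,w):
    q=W.reshape(-1,3); q=q[(q[:,2]>.105)&(q[:,2]<.13)&(q[:,0]>.35)&(q[:,0]<.64)&(q[:,1]<-.17)&(q[:,1]>-.36)]
    for lo,hi in((.35,.44),(.44,.535),(.535,.64)):
        k=q[(q[:,0]>lo)&(q[:,0]<hi)]; print(len(k),k.mean(0).round(3),k.min(0).round(3),k.max(0).round(3))
E
```

```text
398 269
round_knob 0.76 [424. 260.] [ 0.582 -0.28   0.097] [ 0.551 -0.339  0.092] [ 0.623 -0.215  0.126]
plate 0.74 [422. 255.] [ 0.582 -0.278  0.097] [ 0.55  -0.339  0.092] [ 0.627 -0.214  0.126]
plate 0.7 [269. 203.] [0.457 0.312 0.012] [0.385 0.237 0.003] [0.523 0.375 0.022]
plate 0.63 [231. 174.] [0.441 0.551 0.012] [0.367 0.475 0.001] [0.508 0.614 0.023]
lid_bar 0.73 [375. 286.] [ 0.399 -0.247  0.098] [ 0.363 -0.307  0.092] [ 0.441 -0.18   0.121]
lid_twin 0.75 [401. 268.] [ 0.495 -0.263  0.097] [ 0.459 -0.323  0.092] [ 0.532 -0.199  0.119]
78 [ 0.393 -0.27   0.115] [ 0.354 -0.305  0.105] [ 0.439 -0.186  0.127]
66 [ 0.481 -0.279  0.113] [ 0.442 -0.321  0.105] [ 0.532 -0.197  0.122]
65 [ 0.577 -0.296  0.118] [ 0.536 -0.321  0.105] [ 0.629 -0.205  0.129]
102 [ 0.391 -0.278  0.117] [ 0.351 -0.293  0.105] [ 0.433 -0.216  0.128]
72 [ 0.484 -0.29   0.114] [ 0.445 -0.313  0.105] [ 0.534 -0.208  0.121]
72 [ 0.579 -0.309  0.12 ] [ 0.537 -0.338  0.105] [ 0.628 -0.233  0.129]
```

View pics/z.png

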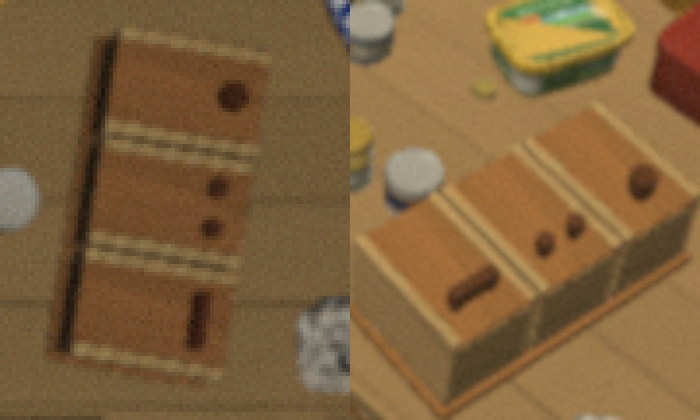

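The far box at (433,179) in the top view has the single round knob. The bar box is nearest and the twin-knob box is in the middle. I'll move above the knob.

Emit:
drive_tool --series "0 0 0 -8 60; 0 0 0 -8 60; 2.6 4 0 0 60; 2.6 4 0 0 60; 2.6 4 0 0 60; 2.6 4 0 0 60; 2.6 4 0 0 60; 2.6 4 0 0 60; 2.6 4 0 0 60; 2.6 4 0 0 60; 2.6 4 0 0 60; 2.6 4 0 0 60; 2.6 4 0 0 60; 2.6 4 0 0 60; 2.6 4 0 0 60; 2.6 4 0 0 60; 2.6 4 0 0 60; 2.6 4 0 0 60; 2.6 4 0 0 60; 2.8 5 0 0 60"

```text
t: 2.6
eef_pos: [0.5766, -0.2987, 0.2502]
tool_rot: [0.996, -0.085, 0.0, -0.0]
contact_force: [2.5, 0.5, 0.7]
gripper_width: 0.0512
grasp_force: 0.0
```

Emit:
drive_tool --series "0 0 0 0 60; 0 0 0 0 60"

```text
t: 2.8
eef_pos: [0.5759, -0.2981, 0.2489]
tool_rot: [0.996, -0.086, -0.001, -0.0]
contact_force: [0.3, 1.0, -0.2]
gripper_width: 0.051
grasp_force: 0.0
```

```bash
cat >> h.py <<'E'
from scipy.spatial.transform import Rotation as Ro
def rel(p):  # cm in tool axes from TCP to world p
    s=manip.state(); return (Ro.from_quat(s["tool_rot"]).inv().apply(np.array(p)-s["eef_pos"])*100).round(2)
E
python3 - <<'E'
from h import *
s=manip.state(); print(s["t"],s["eef_pos"],Ro.from_quat(s["tool_rot"]).as_matrix().round(3).tolist(),s["gripper_width"],s["contact_force"])
im,d=save("wrist","pics/w1.png"); w=cloud("wrist",d)
for r in manip.trace("wrist","round_knob")[:3]:
    q=w[r["mask"]]; print(r["p"],r["xy"],np.nanmedian(q,0).round(3),np.nanpercentile(q,2,axis=0).round(3),np.nanpercentile(q,98,axis=0).round(3))
q=w.reshape(-1,3); k=q[(q[:,2]>.116)&(q[:,2]<.13)&(abs(q[:,0]-.578)<.04)&(abs(q[:,1]+.307)<.04)]
print(len(k),k.mean(0),k.min(0),k.max(0)); print(rel([*k.mean(0)[:2],.122]))
E
```

```text
2.8 [ 0.57585662 -0.29814647  0.24887072] [[0.985, -0.172, -0.002], [-0.172, -0.985, 0.001], [-0.002, -0.0, -1.0]] 0.050988018918643754 [ 0.3106715   1.04466485 -0.23167919]
0.71 [293.7, 184.2] [ 0.589 -0.275  0.097] [ 0.549 -0.337  0.096] [ 0.625 -0.213  0.125]
633 [ 0.58249936 -0.30901158  0.12435328] [ 0.56983455 -0.32066384  0.11621443] [ 0.59301853 -0.29727151  0.12731037]
[ 0.86  1.12 12.85]
```

View pics/w1.png

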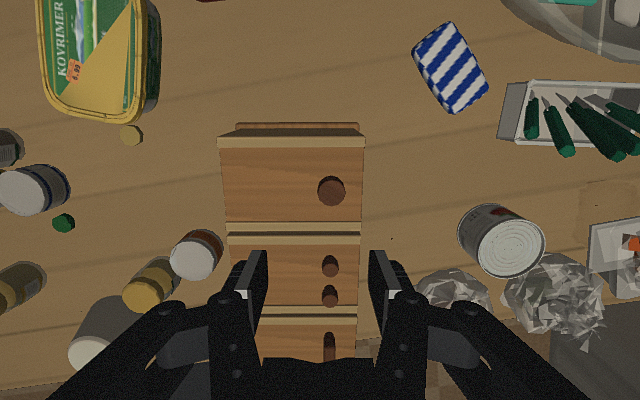

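The wrist view is square to the row, with the round knob at (331,190). I'll centre, go down and close on it.

Emit:
drive_tool --series "0.8 1.1 0 0 60; 0 0 4 0 60; 0 0 4 0 60; 0 0 2.7 0 60; 0 0 1 0 60; 0 0 1 0 60; 0 0 0 0 60; 0 0 0 0 20; 0 0 0 0 10; 0 0 0 0 10; 0 0 0 0 10; 0 0 0 0 10"

```text
t: 4.1
eef_pos: [0.5828, -0.3097, 0.1254]
tool_rot: [0.996, -0.085, 0.002, 0.001]
contact_force: [-0.8, 0.8, 6.4]
gripper_width: 0.0217
grasp_force: 58.8
```

Emit:
drive_tool --series "0 -0.6 -0.2 0 10; 0 -1.2 0 0 10; 0 -1.2 0 0 10; 0 -1.2 0 0 10; 0 -1.2 0 0 10; 0 -1.2 0 0 10; 0 -1.2 0 0 10; 0 -1.2 0 0 10; 0 -1.2 0 0 10; 0 -0.7 0 0 10; 0 0 0 0 10; 0 0 0 0 10"

```text
t: 5.3
eef_pos: [0.6011, -0.2023, 0.1255]
tool_rot: [0.996, -0.085, 0.001, 0.001]
contact_force: [4.7, -6.9, -2.7]
gripper_width: 0.0211
grasp_force: 60.0
```

Emit:
drive_tool --series "0 0 0 0 60; 0 0 0 0 60; 0 0 0 0 60; 0 0 -2 0 60; 0 0 -3 0 60; 0 0 -4 0 60; 0 4 -3 0 60; 0 4.7 0 0 60; 0 0 0 0 60; 0 0 0 0 60"

```text
t: 6.3
eef_pos: [0.5851, -0.288, 0.2449]
tool_rot: [0.996, -0.086, -0.0, -0.0]
contact_force: [0.1, 0.6, 0.5]
gripper_width: 0.0514
grasp_force: 0.0
```

```bash
python3 - <<'E'
from h import *
s=manip.state(); print(s["t"],s["eef_pos"],s["gripper_width"])
im,d=save("wrist","pics/w2.png"); w=cloud("wrist",d)
for r in manip.trace("wrist","biscuit_stamp")[:3]:
    q=w[r["mask"]]; print(r["p"],r["xy"],np.nanmedian(q,0).round(3),np.nanpercentile(q,2,axis=0).round(3),np.nanpercentile(q,98,axis=0).round(3))
    k=q[(q[:,2]>.07)&(q[:,2]<.09)]
    if len(k): print(len(k),k.mean(0),k.min(0),k.max(0),rel([*k.mean(0)[:2],.066]))
E
```

```text
6.3 [ 0.58510641 -0.28803906  0.24490965] 0.05136115901243482
0.91 [326.6, 169.6] [ 0.595 -0.297  0.036] [ 0.574 -0.318  0.03 ] [ 0.607 -0.276  0.081]
352 [ 0.59163135 -0.29658433  0.07930661] [ 0.58094066 -0.30641467  0.07004929] [ 0.60061258 -0.28691304  0.08178878] [ 0.78  0.88 17.89]
```

View pics/w2.png

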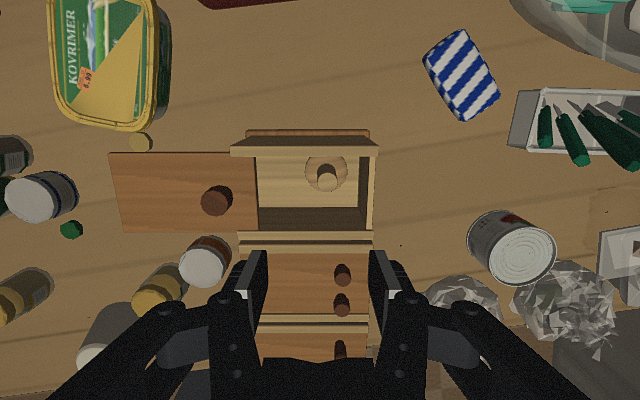

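The lid is open. The stamp handle is at (327,175), towards the right end wall, so I'll go down with a narrower opening to clear that wall.

Emit:
drive_tool --series "0.7 0.8 0 0 42; 0 0 4 0 42; 0 0 4 0 42; 0 0 3 0 42; 0 0 2 0 42; 0 0 1.5 0 42; 0 0 1 0 42; 0 0 0 0 42"

```text
t: 7.2
eef_pos: [0.5907, -0.2953, 0.0887]
tool_rot: [0.996, -0.085, -0.002, -0.0]
contact_force: [-0.3, 0.9, -0.5]
gripper_width: 0.0359
grasp_force: 0.0
```

Emit:
drive_tool --series "0 0 1 0 42; 0 0 0.9 0 42; 0 0 0 0 42; 0 0 0 0 15; 0 0 0 0 10; 0 0 0 0 10; 0 0 0 0 10; 0 0 0 0 10"

```text
t: 8.0
eef_pos: [0.5913, -0.2966, 0.0714]
tool_rot: [0.996, -0.085, 0.0, 0.0]
contact_force: [-0.4, 0.6, -0.1]
gripper_width: 0.0182
grasp_force: 58.5
```

The stamp is gripped. I'll lift it slowly and carry it over.

Emit:
drive_tool --series "0 0 -1 0 10; 0 0 -2 0 10; 0 0 -3 0 10; 0 0 -4 0 10; 0 0 -3 0 10; 0 -1 0 0 10; -0.8 -2 0 0 10; -1.6 -3.8 0 0 10; -1.6 -3.8 0 0 10; -1.6 -3.8 0 0 10; -1.6 -3.8 0 0 10; -1.6 -3.8 0 0 10; -1.6 -3.8 0 0 10; -1.6 -3.8 0 0 10; -1.6 -3.8 0 0 10; -1.6 -3.8 0 0 10; -1.6 -3.8 0 0 10; -1.6 -3.8 0 0 10; -1.6 -3.8 0 0 10"

```text
t: 9.9
eef_pos: [0.4757, 0.2179, 0.2017]
tool_rot: [0.996, -0.085, 0.0, -0.0]
contact_force: [0.6, -0.4, -0.8]
gripper_width: 0.0183
grasp_force: 58.6
```

Emit:
drive_tool --series "-1.6 -3.5 0 0 10; -1.2 -2 0 0 10; -0.6 -1 0 0 10; 0 0 0 0 10; 0 0 0 0 10"

```text
t: 10.4
eef_pos: [0.4542, 0.2856, 0.2014]
tool_rot: [0.996, -0.085, 0.0, 0.0]
contact_force: [0.4, -0.0, -0.4]
gripper_width: 0.0177
grasp_force: 58.7
```

```bash
python3 - <<'E'
from h import *
s=manip.state(); print(s["t"],s["eef_pos"],s["gripper_width"])
im,d=save("wrist","pics/w3.png"); w=cloud("wrist",d)
for n in("wrist","top"):
  if n=="top": im,d=manip.read_camera("top"); w=cloud(n,d)
  for r in manip.trace(n,"plate")[:3]:
    m=r["mask"]; q=w[m]; q=q[q[:,2]<.03]; h=cv2.minEnclosingCircle(q[q[:,2]>.012][:,:2].astype(np.float32))
    print(n,r["p"],r["xy"],im[m].mean(0).round(),np.nanpercentile(q,1,axis=0).round(3),np.nanpercentile(q,99,axis=0).round(3),h)
q=w.reshape(-1,3)
st=manip.trace("wrist","biscuit_stamp")
print([(r["p"],r["xy"],r["mask"].sum()) for r in st])
print(rel([.453,.307,.058]))
E
```

```text
10.4 [0.45417896 0.28563534 0.20139605] 0.017733473627236877
wrist 0.86 [293.3, 169.6] [183. 183. 173.] [0.397 0.229 0.004] [0.528 0.379 0.019] ((0.45297127962112427, 0.30441129207611084), 0.07993317395448685)
wrist 0.65 [88.0, 235.8] [173. 145.  45.] [0.361 0.467 0.004] [0.509 0.615 0.019] ((0.4351082742214203, 0.5413792133331299), 0.08010905236005783)
top 0.79 [269.1, 228.2] [184. 182. 168.] [ 0.376  0.23  -0.004] [0.526 0.355 0.025] ((0.45138975977897644, 0.30598485469818115), 0.07925073802471161)
top 0.79 [191.6, 220.9] [189. 162.  52.] [ 0.371  0.488 -0.003] [0.508 0.618 0.023] ((0.4349285662174225, 0.5462348461151123), 0.07835274934768677)
[(0.78, [318.3, 244.1], np.int64(5458))]
[-0.52 -2.11 14.34]
```

View pics/w3.png

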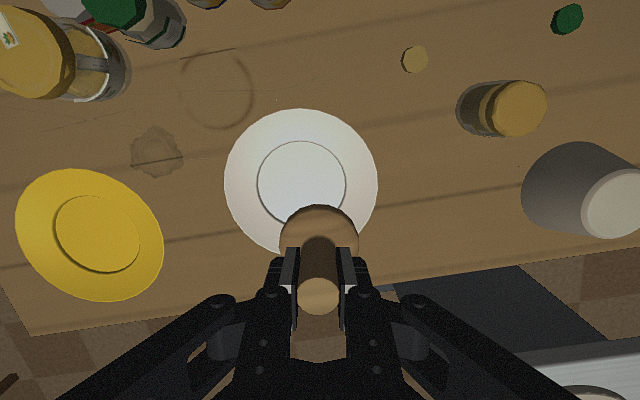

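The stamp is held upright and the white plate's rim fits an 80 mm radius centred at (0.453, 0.305). I'll lower it.

Emit:
drive_tool --series "-0.5 -1.9 0 0 10; 0 0 3 0 10; 0 0 4 0 10; 0 0 3 0 10; 0 0 2 0 10; 0 0 1 0 10; 0 0 0.5 0 10; 0 0 0 0 10; 0 0 0 0 10"

```text
t: 11.55
eef_pos: [0.4531, 0.3063, 0.0674]
tool_rot: [0.996, -0.085, 0.001, -0.001]
contact_force: [0.2, -0.2, -0.2]
gripper_width: 0.0184
grasp_force: 58.7
```

Emit:
drive_tool --series "0 0 0.3 0 10; 0 0 0.3 0 10; 0 0 0.2 0 10; 0 0 0 0 10; 0 0 0 0 10"

```text
t: 12.05
eef_pos: [0.4525, 0.3057, 0.0584]
tool_rot: [0.996, -0.085, 0.0, -0.0]
contact_force: [0.2, -0.3, 0.4]
gripper_width: 0.0178
grasp_force: 58.8
```

Emit:
drive_tool --series "0 0 0.1 0 10; 0 0 0 0 10; 0 0 0 0 10"

```text
t: 12.35
eef_pos: [0.4527, 0.3057, 0.0583]
tool_rot: [0.996, -0.085, 0.0, -0.0]
contact_force: [-1.8, -2.4, 6.5]
gripper_width: 0.018
grasp_force: 59.5
```

The force shows the stamp is on the plate. I'll release and back off.

Emit:
drive_tool --series "0 0 0 0 24; 0 0 0 0 30; 0 0 0 0 45; 0 0 0 0 55; 0 0 0 0 55; 0 0 -1 0 55; 0 0 -2 0 55; 0 0 -4 0 55; 0 0 -4 0 55; 0 0 -3 0 55; -2 3 0 0 55; 0 0 0 0 55; 0 0 0 0 55"

```text
t: 13.65
eef_pos: [0.4274, 0.2792, 0.1983]
tool_rot: [0.996, -0.085, 0.0, -0.001]
contact_force: [0.0, -0.2, -0.3]
gripper_width: 0.0469
grasp_force: 0.0
```

```bash
python3 - <<'E'
from h import *
im,d=save("wrist","pics/w4.png"); w=cloud("wrist",d)
for th in("plate","biscuit_stamp"):
  for r in manip.trace("wrist",th)[:2]:
    q=w[r["mask"]]; print(th,r["p"],r["xy"],np.nanpercentile(q,1,axis=0).round(3),np.nanpercentile(q,99,axis=0).round(3))
    if th!="plate":
      for a,b in((.017,.023),(.05,.075)):
        k=q[(q[:,2]>a)&(q[:,2]<b)]; print(len(k),k.mean(0),k.min(0),k.max(0))
print(manip.state()["t"],manip.state()["contact_force"])
E
```

```text
plate 0.94 [291.3, 141.9] [0.379 0.23  0.003] [0.528 0.379 0.018]
plate 0.67 [70.9, 212.2] [0.361 0.468 0.003] [0.509 0.615 0.018]
biscuit_stamp 0.7 [291.6, 162.2] [0.428 0.284 0.005] [0.475 0.328 0.068]
867 [0.45659751 0.30298556 0.02018542] [0.42904647 0.28241956 0.01700126] [0.47516713 0.3288838  0.0229982 ]
489 [0.45330775 0.30521067 0.0652119 ] [0.44190048 0.29612911 0.05054599] [0.46206105 0.3156146  0.06842756]
13.8 [ 0.13011239 -0.15614203  0.04557049]
```

View pics/w4.png

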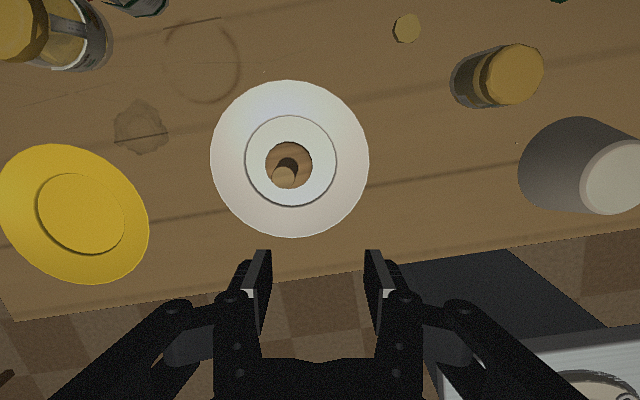

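The stamp stands upright at the plate's centre, at about (289,163). Its top is at 67 mm, as it should be, and the gripper is clear.

```bash
python3 -c "
from station import manip
print(manip.sign_off())"
```

```text
the job is handed in; nothing more can be done
None
```

The stamp is standing upright in the middle of the white plate, the round-knob lid is left slid open about 109 mm, I never touched the other two lids, and the job is handed in (13.8 s used; no verdict was shown).

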